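# Load the filter cassette and unclip it from its dock

### The arm

A 7-joint arm with a two-finger parallel gripper is mounted at the origin on a cart in front of the work surface, level with it; the furniture and walls round the work are solid. World frame = base frame: x ahead of the robot, y to its left, z up, the work surface at z = 0. Lengths are in m, angles in rad, forces in N, time in s.
With the tool pointing down it reaches from about 0.425 to 0.875 m from the base axis. Payload 9.9 kg.
Tool frame: the origin (TCP) lies between the finger pads; the fingertips stand r.finger_overhang ahead of it and the grasp point (between the pads) is the TCP (r.finger_overhang is the distance from the TCP to the fingertips, in m); z points along the fingers, y is the line along which they close (so a half turn about z gives the same grasp; the last joint's range is limited). The gripper opens to 85 mm and grips with 20 to 120 N. Pads are 22 mm wide; open, the fingers measure 114 mm over their backs; the gripper's body (76 mm by 85 mm) begins 54 mm behind the grasp point. The pads swing forward as they close: fully open they stand 13 mm farther back than shut.
Start: joints at [-1.284, 0.576, 0.025, 1.437, -0.015, 1.129, -0.057], TCP at [0.245, 0.629, 0.25] pointing down, gripper open.
Joint ranges: [-2.76, 2.76], [-0.34, 2.15], [-1.52, 1.57], [0.19, 2.46], [-1.09, 4.23], [0.17, 1.99], [-2.82, 2.82]. Speed limits (rad/s): [2.22, 2.22, 3.01, 3.01, 3.14, 3.14, 3.14].

### API

Orientations are given as a unit quaternion [x, y, z, w].
In Python, from workcell import r gives the robot as it stands.
- The arm moves only by the tool move_arm, never from a script. Its argument "rows" is text: rows parted by semicolons, each of 6 numbers parted by spaces: the shift along the tool's x, y, z in mm, then the turn, a rotation vector about the tool's x, y, z in degrees. A call has 1 to 20 rows; each row shifts and turns the commanded pose from where the row before left it, along the tool's axes as they then stand; what a row does not reach is not made up. A row lasts 1/8 s, in which the tool goes at most 62.5 mm and 10.7 degrees, less where a joint would pass 70% of its speed; a pose out of reach is approached as far as the arm can. A call is refused whole if a number of a shift passes 62.5 or a number of a turn 10.7, either way. A call with a gripper value outside its range is refused whole. "claw" is the closure, from -1 (fully open) to 1 (shut), set as the call begins (left out, the last holds). The fingers move at their own pace and stop on an object; "grip_force" is the grip in N (left out, the last holds). Time passes only in rows, so rows that do not move let the fingers close. It gives the time, the measured TCP pose, the force, the opening and the grip force at its end, in the units of the state.
- r.get_obs(): the state, without advancing time (a new reading comes with each control period).
- r.read_camera(name): name is "scene" or "top" or "wrist"; returns a dict with "frame" (400x640x3 uint8, red, green, blue), "fx", "fy", "cx", "cy" (pixels), "R" (3x3) and "t" (3): a world point X has camera coordinates R X + t; the wrist camera has in their place "T_tool_cam" (4x4, takes a point from camera to tool coordinates, whose origin is the TCP and whose axes are the flange's). Camera axes: x right, y down, z forward; pixel columns grow to the right and rows downward; lengths in m; the calibration is good to about 2 mm. A picture is of the moment at which its call begins: read the wrist's pose just before it. There is no depth.
- r.job_done(): hands the job in; it is judged then, once.
The state is a dict: "time": time; "qpos": joint angles; "qvel": joint speeds; "joint_torque": joint torques, N m; "tool_pos": TCP position; "orientation": TCP orientation; "contact_force": force on the tool from outside, world axes, zero at the start; "moment": the same for the moment, N m; "grip_width": finger opening in m; "gripper_force": force on a finger pad.
Only numpy, scipy, OpenCV 4.12 (cv2) and the standard library are available. Lean on these libraries where they do the work, as an engineer would, in place of code of your own. Each camera call takes 0.05 s, during which the arm holds its last target. There are 200 camera calls.

### The job

Take the filter stick (the one with the tall slim round cap) out of the stand and push it fully home, foot first, in the hole in the top of the filter cassette while the cassette is still clipped in its dock; leave the wide-capped plug in the stand. Then pinch the cassette's two opposed side catches together, lift the cassette straight out of the dock and hold it up, upright and still, with its underside at least 10 cm above the table. The job finishes while you are holding it so: do not put it down or let go.

Things in the scene. Friction and masses are not known exactly. Their poses are not given: they have to be found in the camera images.
- dock: Fixed dock at the right front, yaw within +-0.5 rad: grey base plate 100 (x) x 120 (y) x 8 mm, origin centre of its underside on the table. Aluminium side walls (outer faces y = +-44 mm) reach 40 mm high; each ends in an inward ledge (z 34-40 mm, edge at y = +-29.5 mm) that holds the tooth of one catch. End guides at x = +-23.5 to 29.5 mm reach 32 mm high.
- cassette_centre (a point): Centre, half-way up, of the filter cassette: grey plastic upright block 44 (x) x 36 (y) x 80 mm, 0.2 kg, clipped in the dock, axes along the dock's. Black catch plates on its +y and -y sides, 24 mm wide in x, ribbed outer faces 57 mm apart at rest (y = +-28.5 mm), 45 mm fully pinched. The faces are free for fingers from 6 mm below to 38 mm above this centre.
- bore_mouth (a point): Centre of the mouth of the cassette's hole, in its top face (80 mm above its underside, 88 mm above the table while docked). Upright hole 10 mm wide, 60 mm deep, with a 2 mm chamfer. Axes along the cassette's, z up.
- catch_a (a joint): How far the cassette's +y catch is pressed in, m: 0 at rest, 0.006 fully pressed. It slides along the cassette's y against a spring: 2 N to start, 4 N fully pressed.
- catch_b (a joint): The same for the -y catch.
- cassette: The same cassette at the centre of its underside (8 mm over the table while docked); z up. At rest the teeth at the foot of its catches sit about 4 mm a side under the dock's ledges; with both catches pressed 5 mm or more it lifts straight out freely.
- stand: Fixed aluminium stand block 50 (x) x 130 (y) x 40 mm high, origin at the centre of its underside on the table, at the left front of the table, yaw within +-0.5 rad. Two upright holes, 9.5 mm wide and 35 mm deep, at y = +-35 mm; the filter stick stands in one and the plug in the other, either way round.
- filter_cap (a point): Centre of the filter stick's round knurled cap, 16 mm across and 16 mm tall, the place to grip; z up along the stick. Below it a rod 8 mm thick, 55 mm long, tapered foot; 30 g, loose. In the stand the cap's underside is 20 mm over the stand's top, 60 mm over the table; raised 40 mm it is clear. Fully home, the cap rests on the cassette's top and stands 16 mm proud.
- filter_foot (a point): Tip of the filter stick's foot, 63 mm below the cap's centre; z up along the stick.
- plug_cap (a point): Centre of the cap of the blanking plug that must stay in the stand: a disc 28 mm in diameter and 7 mm thick on a rod 40 mm long and 8 mm in diameter; the disc's underside is 45 mm above the table.

How it is judged:
By the outcome, as a careful person would: the job done as asked, in the order asked, and still so for the second after the job is handed in, while the arm keeps its last pose, push and grip.
It also fails if it takes over 64 s, if anything falls off the work surface, if the arm or the gripper's body presses on something with over 40 N, if the wrist force passes 120 N, or if a joint passes its speed limit or range.

## Working session

There is one attempt and no reset: what is moved stays moved. The work goes in short steps, Python scripts to look and compute and a tool call to move; the robot and the scene stay as the last step left them, time stands still between calls to the robot, and variables do not carry over. Pictures are saved under pics/ and viewed, at most 10 in all, crops included, and the job is handed in when it is done.

Besides the shell and the picture viewer there is one more tool, called by a JSON object that holds its "fn" and its "kwargs". move_arm: Moves the arm, as the interface text tells. Its arguments: {"type":"object","properties":{"rows":{"type":"string"},"claw":{"type":"number"},"grip_force":{"type":"number"}},"required":["rows"]}

```bash
mkdir -p pics
python3 - <<'E'
from workcell import r
import cv2,numpy as np,pickle
o=r.get_obs();print({k:np.round(v,3).tolist() for k,v in o.items()},r.finger_overhang)
d={}
for n in("scene","top"):
    c=r.read_camera(n);d[n]=c;cv2.imwrite(f"pics/{n}0.png",c["frame"][:,:,::-1])
    print(n,c["fx"],c["cx"],c["cy"],np.round(c["R"],3).tolist(),c["t"])
pickle.dump(d,open("c0.pkl","wb"))
print(r.read_camera("wrist")["T_tool_cam"])
E
```

```text
{'time': 0.0, 'qpos': [-1.284, 0.576, 0.025, 1.438, -0.015, 1.129, -0.056], 'qvel': [0.001, 0.0, -0.002, 0.0, 0.0, 0.001, 0.0], 'joint_torque': [-0.0, -76.576, 2.25, -28.595, 0.015, 0.013, 0.0], 'tool_pos': [0.244, 0.629, 0.249], 'orientation': [0.184, 0.983, -0.001, -0.0], 'contact_force': [0.176, -0.42, -0.16], 'moment': [0.004, 0.025, 0.023], 'gripper_force': 0.0, 'grip_width': 0.085} 0.019
scene 498.2867585793587 322.3357603891369 208.74981743751508 [[0.591, -0.807, -0.026], [-0.346, -0.224, -0.911], [0.729, 0.547, -0.411]] [-0.2870802   0.23358702  0.61016844]
top 474.6680010066243 321.43001533334376 202.01687545208867 [[-0.016, -0.999, -0.035], [-0.993, 0.02, -0.113], [0.114, 0.033, -0.993]] [0.03805857 0.52242088 0.89564949]
[[-1.34483422e-03 -9.61976544e-01 -2.73128760e-01  6.83880296e-02]
 [ 9.99998780e-01 -1.51067492e-03  3.96887005e-04  8.03566924e-04]
 [-7.94404757e-04 -2.73127893e-01  9.61977402e-01 -1.22938994e-01]
 [ 0.00000000e+00  0.00000000e+00  0.00000000e+00  1.00000000e+00]]
```

View pics/top0.png

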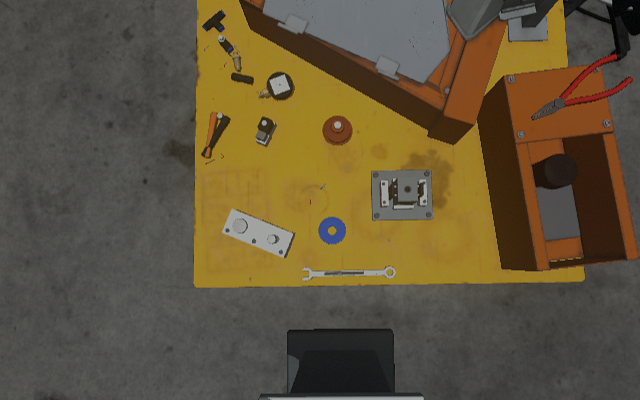

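View pics/scene0.png

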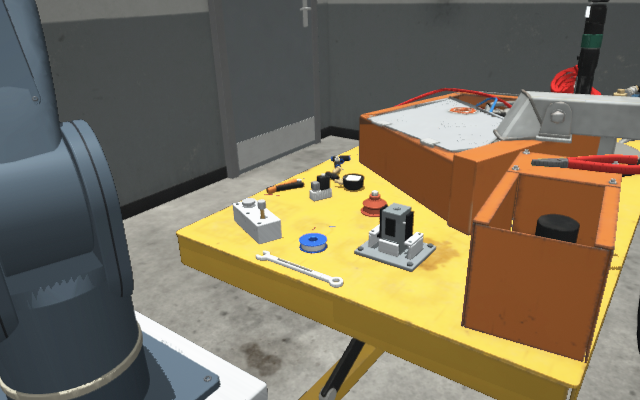

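The top view shows the stand at about (258,232), with the narrow filter cap at (273,239) and the wide plug at (240,226). The cassette is at about (407,190), nearly square to the axes.

```bash
cat > h.py <<'E'
import numpy as np,cv2,pickle
from scipy.spatial.transform import Rotation as Ro
def px2w(c,uv,z):
    d=np.array([(uv[0]-c["cx"])/c["fx"],(uv[1]-c["cy"])/c["fy"],1])
    R=np.array(c["R"]);o=-R.T@np.array(c["t"]);d=R.T@d
    return o+d*(z-o[2])/d[2]
def wrist(r):
    o=r.get_obs();c=dict(r.read_camera("wrist"))
    T=np.eye(4);T[:3,:3]=Ro.from_quat(o["orientation"]).as_matrix();T[:3,3]=o["tool_pos"]
    W=np.linalg.inv(T@np.array(c["T_tool_cam"]));c["R"]=W[:3,:3];c["t"]=W[:3,3];c["obs"]=o;return c
def totool(o,p):
    return Ro.from_quat(o["orientation"]).inv().apply(np.array(p)-o["tool_pos"])*1000
E
python3 - <<'E'
from h import *
d=pickle.load(open("c0.pkl","rb"));c=d["top"]
for n,uv,z in(("filt",(273,239),.076),("plug",(240,226),.052),("bore",(407.5,189),.088),("dockTL",(372,171),.008),("dockTR",(433,171),.008),("dockBL",(372,220),.008),("dockBR",(432,220),.008)):print(n,px2w(c,uv,z).round(4))
f=c["frame"][:,:,::-1]
a=cv2.resize(f[200:264,215:305],None,fx=6,fy=6,interpolation=cv2.INTER_CUBIC)[:380,:540]
b=cv2.resize(f[160:230,362:442],None,fx=6,fy=6,interpolation=cv2.INTER_CUBIC)
E
```

```text
filt [0.4509 0.1177 0.076 ]
plug [0.4776 0.184  0.052 ]
bore [ 0.5372 -0.1304  0.088 ]
dockTL [ 0.5862 -0.0729  0.008 ]
dockTR [ 0.5835 -0.1943  0.008 ]
dockBL [ 0.4877 -0.0702  0.008 ]
dockBR [ 0.4856 -0.1882  0.008 ]
```

{"fn": "move_arm", "kwargs": {"rows": "0 0 0 0 0 -10;0 0 0 0 0 -10;-15.6 -36.2 4.2 0 0 0;-15.6 -36.2 4.2 0 0 0;-15.6 -36.2 4.2 0 0 0;-15.6 -36.2 4.2 0 0 0;-15.6 -36.2 4.2 0 0 0;-15.6 -36.2 4.2 0 0 0;-15.6 -36.2 4.2 0 0 0;-15.6 -36.2 4.2 0 0 0;-15.6 -36.2 4.2 0 0 0;-15.6 -36.2 4.2 0 0 0;-15.6 -36.2 4.2 0 0 0;-15.6 -36.2 4.2 0 0 0;-15.6 -36.2 4.2 0 0 0;-15.6 -36.2 4.2 0 0 0;0 0 0 0 0 0;0 0 0 0 0 0", "claw": -0.2}}

```text
time: 2.4
tool_pos: [0.4518, 0.1182, 0.1915]
orientation: [0.011, 1.0, 0.0, -0.0]
contact_force: [-0.0, 1.4, -0.2]
grip_width: 0.0511
gripper_force: 0.0
```

Run:
```python
from workcell import r
from h import *
c=wrist(r);pickle.dump(c,open("w1.pkl","wb"));cv2.imwrite("pics/w1.png",c["frame"][:,:,::-1]);print(c["obs"]["tool_pos"],c["obs"]["orientation"],c["obs"]["time"],c["fx"])
```

```text
[0.45176091 0.11815764 0.19148351] [ 1.09070642e-02  9.99940496e-01  1.63468813e-04 -1.14185486e-04] 2.4 287.91171768197665
```

View pics/w1.png

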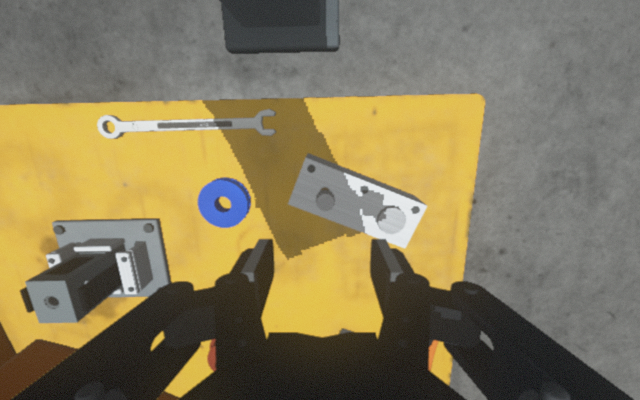

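The wrist view shows the filter cap at about (325,198) and the plug at about (390,220). It also shows the cassette bore at about (52,302).

Run:
```python
from h import *
c=pickle.load(open("w1.pkl","rb"))
f=c["frame"][:,:,::-1]
a=cv2.resize(f[170:250,285:435],None,fx=5,fy=5,interpolation=cv2.INTER_CUBIC)
b=cv2.resize(f[260:340,10:160],None,fx=5,fy=5,interpolation=cv2.INTER_CUBIC)[:200]
cv2.imwrite("pics/w1z.png",np.vstack([a,b]))
for n,uv,z in(("filt",(325,198),.076),("plug",(390,220),.052),("bore",(52,302),.088)):
  p=px2w(c,uv,z);print(n,p.round(4),totool(c["obs"],p).round(1))
```

```text
filt [0.4491 0.1216 0.076 ] [  2.7   3.3 115.5]
plug [0.4792 0.1841 0.052 ] [-26.   66.5 139.5]
bore [ 0.5377 -0.128   0.088 ] [ -91.4 -244.3  103.4]
```

View pics/w1z.png

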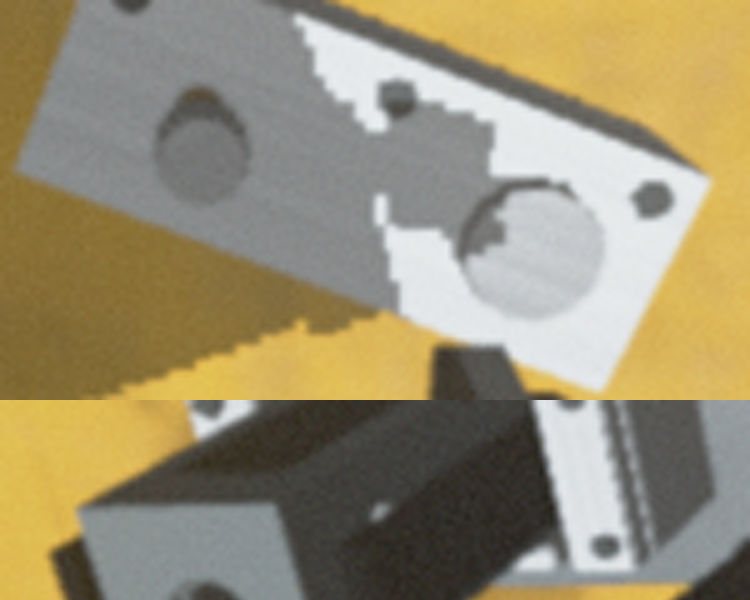

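The cap is centred at (325.4,202), almost under the tool. I'll go down partway and look again.

{"fn": "move_arm", "kwargs": {"rows": "0 1 20 0 0 0;0 1 20 0 0 0;0 0 20 0 0 0;0 0 0 0 0 0;0 0 0 0 0 0", "claw": 0}}

```text
time: 3.08
tool_pos: [0.4521, 0.1205, 0.1321]
orientation: [0.01, 1.0, 0.0, 0.0]
contact_force: [0.2, -0.5, 0.5]
grip_width: 0.043
gripper_force: 0.0
```

Run:
```python
from workcell import r
from h import *
c=wrist(r);pickle.dump(c,open("w2.pkl","wb"));print(c["obs"]["tool_pos"])
f=c["frame"][:,:,::-1];cv2.imwrite("pics/w2.png",cv2.resize(f[140:300,220:420],None,fx=3.75,fy=3.75,interpolation=cv2.INTER_CUBIC))
for q in [(320,200),(330,200),(320,210)]:print(q,totool(c["obs"],px2w(c,q,.076)).round(1))
```

```text
[0.45207069 0.1204691  0.13208634]
(320, 200) [17.7 -0.6 56.1]
(330, 200) [17.7  5.8 56.1]
(320, 210) [10.9 -0.6 56.1]
```

View pics/w2.png

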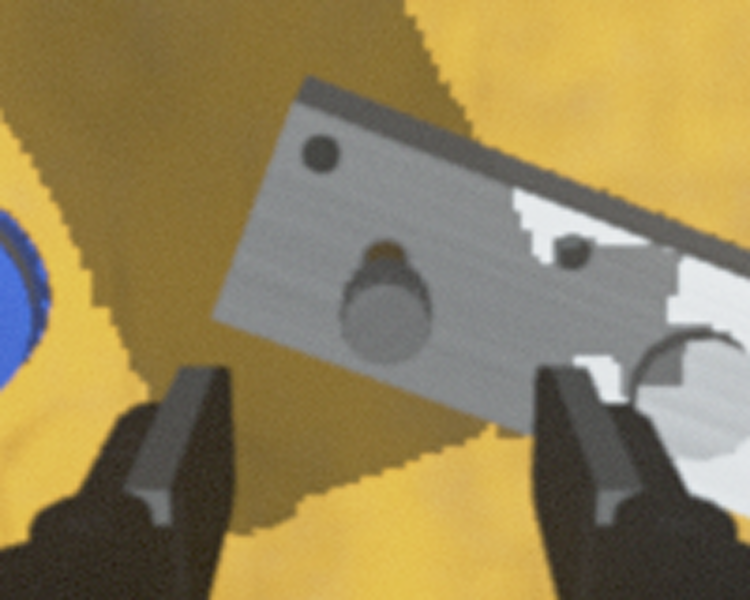

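The cap is at full-frame pixel (322.9,225.3), midway between the fingers. I'll descend, grip it and lift.

{"fn": "move_arm", "kwargs": {"rows": "0.5 0.5 17 0 0 0;0.5 0 17 0 0 0;0 0 16 0 0 0;0 0 0 0 0 0;0 0 0 0 0 0"}}

```text
time: 3.75
tool_pos: [0.4514, 0.1204, 0.0823]
orientation: [0.011, 1.0, 0.0, 0.001]
contact_force: [-0.0, 0.6, -0.5]
grip_width: 0.0427
gripper_force: 0.0
```

{"fn": "move_arm", "kwargs": {"rows": "0 0 0 0 0 0;0 0 0 0 0 0;0 0 0 0 0 0;0 0 0 0 0 0;0 0 0 0 0 0;0 0 0 0 0 0", "claw": 1, "grip_force": 40}}

```text
time: 4.5
tool_pos: [0.4514, 0.1204, 0.082]
orientation: [0.011, 1.0, 0.0, 0.001]
contact_force: [-0.4, 0.4, 5.3]
grip_width: 0.0137
gripper_force: 39.1
```

{"fn": "move_arm", "kwargs": {"rows": "0 0 -10 0 0 0;0 0 -20 0 0 0;0 0 -30 0 0 0;0 0 -30 0 0 0;0 0 -30 0 0 0;0 0 0 0 0 0;0 0 0 0 0 0"}}

```text
time: 5.38
tool_pos: [0.4506, 0.1201, 0.2013]
orientation: [0.011, 1.0, -0.0, -0.0]
contact_force: [-0.4, 0.4, 0.2]
grip_width: 0.0137
gripper_force: 39.0
```

Run:
```python
from workcell import r
from h import *
c=wrist(r);o=c["obs"];print(o["tool_pos"],o["contact_force"],o["grip_width"])
f=c["frame"][:,:,::-1];a=cv2.resize(f[180:340,200:440],None,fx=2.5,fy=2.5)
s=r.read_camera("scene");pickle.dump((c,s),open("w3.pkl","wb"))
# project TCP into scene
p=np.array(s["R"])@o["tool_pos"]+s["t"];u=int(s["fx"]*p[0]/p[2]+s["cx"]);v=int(s["fy"]*p[1]/p[2]+s["cy"]);print(u,v)
b=cv2.resize(s["frame"][max(v-30,0):v+70,u-70:u+70,::-1],None,fx=2.5,fy=2.5)
b=cv2.copyMakeBorder(b,0,0,0,600-b.shape[1],cv2.BORDER_CONSTANT)
cv2.imwrite("pics/w3.png",np.vstack([a[:350],b])[:600])
for q in [(52,302)]:pass
for q in [(100,200)]:pass
w=np.array([.5375,-.129,.088]);
pc=c["R"]@w+c["t"];print("bore would be at",c["fx"]*pc[0]/pc[2]+c["cx"],c["fy"]*pc[1]/pc[2]+c["cy"])
```

```text
[0.45056944 0.12010348 0.20134963] [-0.40732511  0.41437169  0.2139496 ] 0.013676346349377505
255 137
bore would be at 58.76204791271846 296.4241123812237
```

View pics/w3.png

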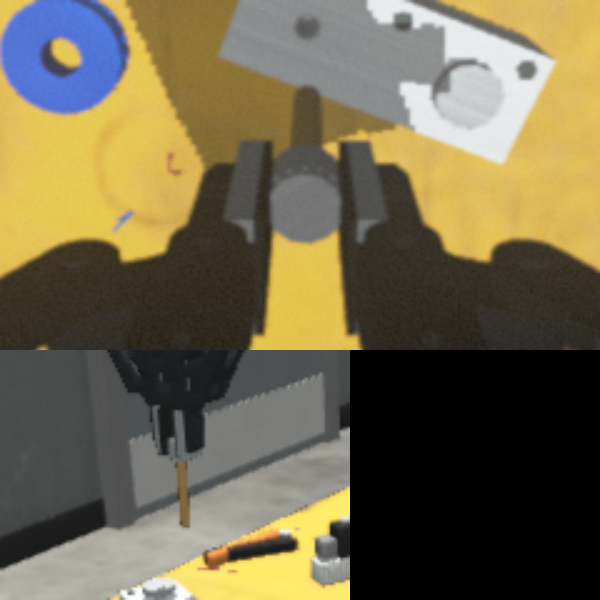

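The stick is held and clear of the stand, looks upright, and the plug is still in place. Next I'll move over the bore.

{"fn": "move_arm", "kwargs": {"rows": "-11.5 -30.9 0 0 0 0;-11.5 -30.9 0 0 0 0;-11.5 -30.9 0 0 0 0;-11.5 -30.9 0 0 0 0;-11.5 -30.9 0 0 0 0;-11.5 -30.9 0 0 0 0;-11.5 -30.9 0 0 0 0;-11.5 -30.9 0 0 0 0;0 0 0 0 0 0;0 0 0 0 0 0;0 0 0 0 0 0"}}

```text
time: 6.85
tool_pos: [0.5373, -0.1277, 0.2012]
orientation: [0.01, 1.0, 0.0, -0.0]
contact_force: [-0.5, 0.4, 0.2]
grip_width: 0.014
gripper_force: 39.1
```

Run:
```python
from workcell import r
from h import *
c3=pickle.load(open("w3.pkl","rb"))[0]
def at(c,uv,dz):return totool(c["obs"],px2w(c,uv,c["obs"]["tool_pos"][2]-dz)).round(1)
print("cap",at(c3,(322.4,263),.006),"foot",at(c3,(322.8,216),.077))
c=wrist(r);t=r.read_camera("top");s=r.read_camera("scene");pickle.dump((c,t,s),open("w4.pkl","wb"));o=c["obs"];print(o["tool_pos"],o["orientation"])
f=c["frame"][:,:,::-1];a=cv2.resize(f[140:290,240:400],None,fx=3.75,fy=3.75,interpolation=cv2.INTER_CUBIC)
cv2.imwrite("pics/w4.png",a)
```

```text
cap [-0.6  0.8  6. ] foot [-0.4  1.3 77. ]
[ 0.53727422 -0.12765989  0.20119177] [ 1.00954127e-02  9.99948905e-01  3.09626949e-04 -4.16197715e-04]
```

View pics/w4.png

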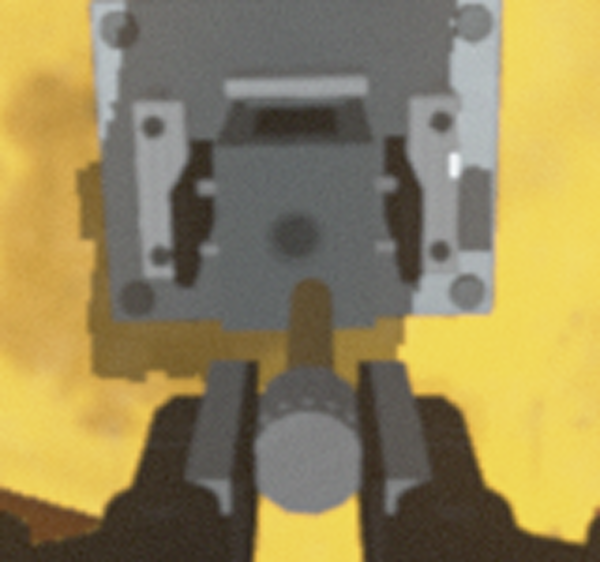

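The wrist view shows the bore at about (318.9,202.9) and the foot tip at about (323.2,217.5).

Run:
```python
from h import *
c,t,s=pickle.load(open("w4.pkl","rb"))
o=c["obs"]
b=px2w(c,(318.9,202.9),.088);f=px2w(c,(323.2,217.3),o["tool_pos"][2]-.077);k=px2w(c,(321.9,263),o["tool_pos"][2]-.006)
for n,p in zip("bore foot cap".split(),(b,f,k)):print(n,p.round(4),totool(o,p).round(1))
# dock yaw: dock screws / cassette edges from pixels
g=lambda u,v:(240+u/3.75,140+v/3.75)
A=px2w(c,g(118,29),.008);B=px2w(c,g(474,21),.008);C=px2w(c,g(138,298),.008);D=px2w(c,g(467,292),.008)
for P,Q in((A,B),(C,D)):print("yaw y-dir",np.degrees(np.arctan2(*(Q-P)[:2])),np.linalg.norm(Q-P))
print("centre",(A+B+C+D)/4)
y=Ro.from_quat(o["orientation"]).as_matrix()[:,1];print("tool y dir",np.degrees(np.arctan2(y[0],y[1])))
```

```text
bore [ 0.5381 -0.1295  0.088 ] [ -1.   -1.9 113.2]
foot [ 0.5386 -0.1261  0.1242] [-1.4  1.6 77. ]
cap [ 0.5379 -0.1272  0.1952] [-0.6  0.5  6. ]
yaw y-dir -0.027988993144428848 0.10292525819754098
yaw y-dir 0.16130617772378922 0.10197239590831954
centre [ 0.53926565 -0.12915519  0.008     ]
tool y dir 1.1568835602662253
```

{"fn": "move_arm", "kwargs": {"rows": "0 -1.5 10 0 0 0;0 -1.5 10 0 0 0;0 0 8 0 0 0;0 0 0 0 0 0;0 0 0 0 0 0"}}

```text
time: 7.62
tool_pos: [0.5376, -0.1319, 0.1735]
orientation: [0.011, 1.0, 0.0, 0.0]
contact_force: [-0.1, 0.7, 0.2]
grip_width: 0.0139
gripper_force: 39.1
```

Run:
```python
from workcell import r
from h import *
c=wrist(r);pickle.dump(c,open("w5.pkl","wb"));o=c["obs"];print(o["tool_pos"])
f=c["frame"][:,:,::-1];a=cv2.resize(f[160:290,250:390],None,fx=4.2,fy=4.2,interpolation=cv2.INTER_CUBIC)
cv2.imwrite("pics/w5.png",a)
```

```text
[ 0.53762378 -0.1318959   0.1735464 ]
```

View pics/w5.png

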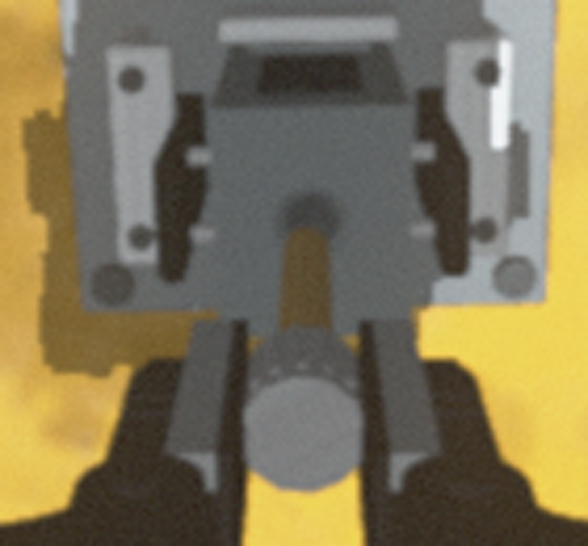

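Run:
```python
from h import *
c=pickle.load(open("w5.pkl","rb"));o=c["obs"];z=o["tool_pos"][2]
for n,uv,h in(("bore",(323.8,211.2),.088),("foot",(323.6,217.1),z-.077),("cap",(322.1,262.4),z-.006)):print(n,totool(o,px2w(c,uv,h)).round(1))
```

```text
bore [ 0.5  2.1 85.5]
foot [-1.2  1.9 77. ]
cap [-0.3  0.6  6. ]
```

The foot is within 2 mm of the bore. I'll make a small correction and start inserting.

{"fn": "move_arm", "kwargs": {"rows": "1 0.5 4 0 0 0;0 0 5 0 0 0;0 0 5 0 0 0;0 0 5 0 0 0;0 0 5 0 0 0;0 0 0 0 0 0"}}

```text
time: 8.43
tool_pos: [0.5364, -0.1313, 0.1491]
orientation: [0.011, 1.0, 0.0, -0.0]
contact_force: [-0.7, 0.4, -0.2]
grip_width: 0.0135
gripper_force: 39.1
```

No contact force and the foot is 16 mm in, so I'll continue.

{"fn": "move_arm", "kwargs": {"rows": "0 0.5 7 0 0 0;0 0 7 0 0 0;0 0 7 0 0 0;0 0 7 0 0 0;0 0 4 0 0 0;0 0 0 0 0 0"}}

```text
time: 9.18
tool_pos: [0.5364, -0.1309, 0.1172]
orientation: [0.011, 1.0, 0.0, -0.0]
contact_force: [-0.1, 0.1, -0.6]
grip_width: 0.0136
gripper_force: 39.1
```

{"fn": "move_arm", "kwargs": {"rows": "0 0 2 0 0 0;0 0 2 0 0 0;0 0 1.5 0 0 0;0 0 1 0 0 0;0 0 0 0 0 0"}}

```text
time: 9.8
tool_pos: [0.5365, -0.1309, 0.1109]
orientation: [0.011, 1.0, 0.0, -0.0]
contact_force: [0.0, -0.5, -0.0]
grip_width: 0.0138
gripper_force: 39.1
```

{"fn": "move_arm", "kwargs": {"rows": "0 0 1 0 0 0;0 0 1 0 0 0;0 0 0 0 0 0"}}

```text
time: 10.18
tool_pos: [0.5369, -0.131, 0.1102]
orientation: [0.011, 1.0, -0.0, 0.001]
contact_force: [-3.3, 1.0, 14.4]
grip_width: 0.0142
gripper_force: 40.4
```

Contact at TCP height 0.110 m is where full seating was expected. I'll release, back off a little and check.

{"fn": "move_arm", "kwargs": {"rows": "0 0 -1 0 0 0;0 0 0 0 0 0;0 0 0 0 0 0;0 0 0 0 0 0;0 0 -15 0 0 0;0 0 -15 0 0 0;0 0 -15 0 0 0;0 0 0 0 0 0;0 0 0 0 0 0", "claw": -1}}

```text
time: 11.3
tool_pos: [0.5364, -0.1308, 0.155]
orientation: [0.011, 1.0, 0.0, 0.0]
contact_force: [0.2, -0.2, 0.7]
grip_width: 0.0853
gripper_force: 0.0
```

Run:
```python
from workcell import r
from h import *
c=wrist(r);s=r.read_camera("scene");pickle.dump((c,s),open("w6.pkl","wb"));o=c["obs"];print(o["tool_pos"],o["grip_width"])
f=c["frame"][:,:,::-1];a=cv2.resize(f[150:310,220:420],None,fx=2,fy=2,interpolation=cv2.INTER_CUBIC)
b=cv2.resize(s["frame"][170:270,340:450,::-1],None,fx=3.2,fy=3.2,interpolation=cv2.INTER_CUBIC)
print(a.shape,b.shape);cv2.imwrite("pics/w6.png",np.hstack([a,b]))
```

```text
[ 0.53639458 -0.13081499  0.15500954] 0.08525698226943584
(320, 400, 3) (320, 352, 3)
```

View pics/w6.png

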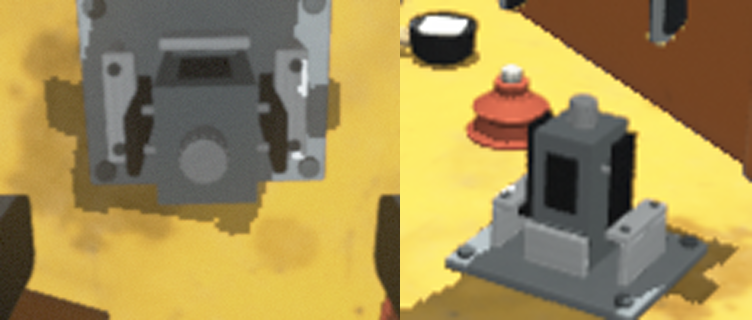

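The stick is seated: its cap sits on the cassette top and is centred between the fingers. Next I'll go down around the catches.

{"fn": "move_arm", "kwargs": {"rows": "-0.5 0 15 0 0 0;0 0 20 0 0 0;0 0 20 0 0 0;0 0 20 0 0 0;0 0 13 0 0 0;0 0 0 0 0 0;0 0 0 0 0 0"}}

```text
time: 12.28
tool_pos: [0.5373, -0.131, 0.0673]
orientation: [0.011, 1.0, -0.0, 0.0]
contact_force: [0.1, 0.2, 0.6]
grip_width: 0.0853
gripper_force: 0.0
```

{"fn": "move_arm", "kwargs": {"rows": "0 0 0 0 0 0;0 0 0 0 0 0;0 0 0 0 0 0;0 0 0 0 0 0;0 0 0 0 0 0;0 0 0 0 0 0;0 0 0 0 0 0;0 0 0 0 0 0", "claw": 1, "grip_force": 50}}

```text
time: 13.28
tool_pos: [0.5377, -0.1307, 0.0686]
orientation: [0.011, 1.0, -0.0, 0.001]
contact_force: [-3.5, 2.4, 17.0]
grip_width: 0.0408
gripper_force: 49.0
```

The pinch is complete. I'll lift gently first.

{"fn": "move_arm", "kwargs": {"rows": "0 0 -2 0 0 0;0 0 -2 0 0 0;0 0 -3 0 0 0;0 0 0 0 0 0"}}

```text
time: 13.78
tool_pos: [0.5371, -0.131, 0.0741]
orientation: [0.011, 1.0, -0.0, 0.0]
contact_force: [1.2, -0.6, -1.9]
grip_width: 0.0401
gripper_force: 50.8
```

The force is just the cassette's weight, so it is free. I'll lift straight up about 135 mm.

{"fn": "move_arm", "kwargs": {"rows": "0 0 -8 0 0 0;0 0 -10 0 0 0;0 0 -12 0 0 0;0 0 -15 0 0 0;0 0 -15 0 0 0;0 0 -15 0 0 0;0 0 -15 0 0 0;0 0 -15 0 0 0;0 0 -15 0 0 0;0 0 -10 0 0 0;0 0 -5 0 0 0;0 0 0 0 0 0;0 0 0 0 0 0;0 0 0 0 0 0;0 0 0 0 0 0"}}

```text
time: 15.65
tool_pos: [0.5369, -0.1309, 0.2087]
orientation: [0.011, 1.0, 0.0, -0.0]
contact_force: [-1.1, 0.8, -1.8]
grip_width: 0.0403
gripper_force: 50.8
```

Run:
```python
from workcell import r
from h import *
c=wrist(r);s=r.read_camera("scene");o=c["obs"];print(o["tool_pos"],o["grip_width"],o["contact_force"])
p=np.array(s["R"])@o["tool_pos"]+s["t"];u=int(s["fx"]*p[0]/p[2]+s["cx"]);v=int(s["fy"]*p[1]/p[2]+s["cy"])
a=cv2.resize(c["frame"][150:350,220:420,::-1],(320,320));v0=max(v-70,0)
b=s["frame"][v0:v0+200,max(u-100,0):u+100,::-1];b=cv2.resize(b,(460,460));a=cv2.copyMakeBorder(a,0,140,0,0,cv2.BORDER_CONSTANT)
cv2.imwrite("pics/w7.png",np.hstack([a,b]))
```

```text
[ 0.53692536 -0.13089186  0.20871113] 0.040261594523546 [-1.06334531  0.78999043 -1.84236255]
```

View pics/w7.png

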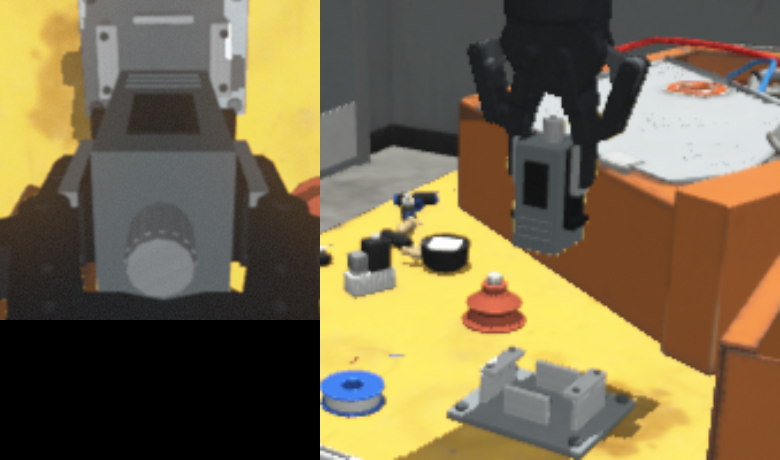

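The cassette is upright with its underside about 15 cm above the table. The stick is seated and the dock is empty.

```bash
python3 -c "
from workcell import r
print(r.job_done())"
```

```text
the job is handed in; nothing more can be done
None
```

The job is handed in: the filter stick is fully home in the cassette, the plug is still in the stand, and the arm is holding the cassette upright and still with its underside about 15 cm above the table, after about 16 s of the allowed 64 s.

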